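Free the slide that stands on its notched end and present its label

ROBOT

A 6-joint arm with a two-finger parallel gripper is mounted at the origin on a cart in front of the work surface, level with it; the furniture and walls round the work are solid. World frame = base frame: x ahead of the robot, y to its left, z up, the work surface at z = 0. Lengths are in m, angles in rad, forces in N, time in s.
With the tool pointing down it reaches from about 0.25 to 0.775 m from the base axis. Payload 4 kg.
Tool frame: the origin (TCP) lies at the very end of the fingers, on their centre line; the grasp point (between the pads) lies 19 mm behind it; z points along the fingers, y is the direction in which the jaws open and shut (so a half turn about z gives the same grasp; the last joint's range is limited). The gripper opens to 94 mm and grips with 3 to 60 N. Pads are 16 mm wide; open, the fingers measure 119 mm over their backs; the gripper's body (75 mm by 177 mm) begins 78 mm behind the grasp point.
Start: joints at [1.092, 0.087, 1.371, -0, 1.684, -0.103], TCP at [0.202, 0.512, 0.206] pointing down, gripper open.
Joint ranges: [-3.1, 3.1], [-0.76, 2.03], [0.27, 2.55], [-1.08, 4.22], [0.17, 2.65], [-2.57, 2.57]. Speed limits (rad/s): [2.79, 2.79, 3.14, 3.14, 3.14, 3.14].

INTERFACE

Orientations are given as a rotation vector (axis times angle).
In Python, from cell import robot, imaging gives the robot as it stands.
- The arm moves only by the tool carry_out, never from a script. Its argument "series" is one flat list of numbers, 6 for each row, row after row: the shift along the world's x, y, z in mm, then the turn, a rotation vector about the world's x, y, z in degrees. A call has 1 to 12 rows; each row shifts and turns the commanded pose from where the row before left it; what a row does not reach is not made up. A row lasts 1/12 s, in which the tool goes at most 41.7 mm and 7.16 degrees, less where a joint would pass 70% of its speed; a pose out of reach is approached as far as the arm can. A call with a gripper value outside its range is refused whole. "jaw" is the finger opening in mm, from 0 to 94, set as the call begins (left out, the last holds). The fingers move at their own pace and stop on an object; "force" is the grip in N (left out, the last holds). Time passes only in rows, so rows that do not move let the fingers close. It gives the time, the measured TCP pose, the force and the opening at its end, in the units of the state.
- robot.read_state(): the state, without advancing time (a new reading comes with each control period).
- imaging.grab_frame(name): name is "scene" or "top" or "wrist"; returns a dict with "color" (480x640x3 uint8, blue, green, red), "fx", "fy", "cx", "cy" (pixels), "dist_coeffs" ([k1, k2, p1, p2, k3] as OpenCV has them; the pictures are not rectified), "R" (3x3) and "t" (3): a world point X has camera coordinates R X + t; the wrist camera has in their place "tool_from_camera" (4x4, takes a point from camera to tool coordinates, whose origin is the TCP and whose axes are the flange's). Camera axes: x right, y down, z forward; pixel columns grow to the right and rows downward; lengths in m; the calibration is good to about 2 mm. A picture is of the moment at which its call begins: read the wrist's pose just before it. There is no depth.
- robot.finish_job(): hands the job in, once; it reports no verdict.
The state is a dict: "clock": time; "joint_pos": joint angles; "qvel": joint speeds; "effort": joint torques, N m; "position": TCP position; "tcp_rot": TCP orientation; "ft_force": force on the tool from outside, world axes, zero at the start; "wrist_torque": the same for the moment, N m; "finger_gap": finger opening in m.
Only numpy, scipy, OpenCV 4.12 (cv2) and the standard library are available. Lean on these libraries where they do the work, as an engineer would, in place of code of your own. Each camera call takes 0.05 s, during which the arm holds its last target.

TASK

Two glass slides stand upright in stands, each held down by a red keeper arm with a black knob. Find the slide that stands on its frosted end (the small corner notch is at the bottom), turn its knob counterclockwise until the keeper arm is well aside, lift the slide out with the fingers on its clear part, off the frosted end, and hold it up label face up, level or tilted no more than about 30 degrees, at least 20 cm above the cabinet top. Finish while still holding it there; leave the other slide with its keeper and the things around alone.

Things in the scene. Friction and masses are not known exactly. Their poses are not given: they have to be found in the camera images.
- slide_a: the slide to present: greenish glass, 75 x 40 x 6 mm, about 45 g, upright on its frosted end in stand_a's slot, 12 mm deep. Origin: middle of the lower (frosted) end; z along its length (clear end at 75 mm), y across its width (edges +-20 mm), x out of the label face (faces +-3 mm). White frosting on that face only, z 0 to 23 mm; 9 mm square corner notch at y = -20 mm, z = 0. Label up: x points up
- slide_a_label (a point): middle of the white frosted label (two blue marks) on slide_a: on its label face, 12 mm from the frosted end. With the label face towards you and the frosted end down, the notch is at your lower left
- slide_b: the slide to leave alone: the same, but standing on its clear end in stand_b, frosted notched end up. Origin: middle of its lower end; z up, x out of the label face
- stand_a: fixed stand of slide_a. Origin on the cabinet top below the slot; x square to the slide's faces (slide_a's label faces +x), y along the slot, z up. Base plate x -68 to 32, y +-30, 10 mm high. Slot block 25 mm (x) by 20 mm (y), slot floor at z = 20, rim at 32 mm, gap 6.8 mm, both ends open, so the slide's lower corners show. Post (radius 7 mm) at x = -48 mm carries the keeper, total height 130 mm
- stand_b: fixed stand of slide_b, same form, size and axes as stand_a; slide_b's label faces its +x
- keeper_a (a joint): stand_a's red keeper arm, 58 mm long, 9 wide, turning about the post under its black knob. At 0 rad it points along stand_a's +x over the slide's top edge (2 mm above it), so the slide cannot be lifted; starts at 0 to 0.12. Grows counterclockwise seen from above; stop at 1.6, square and clear of the slide. Light friction (0.04 N m); stays where left
- keeper_a_grip (a point): point on keeper_a's vertical turning axis inside its black bar knob, 118 mm above the cabinet top. The bar is 32 mm long (in line with the arm), 11 mm thick, from 105 to 130 mm above the cabinet top; the red arm's top is at 103 mm
- keeper_b (a joint): keeper of stand_b, like keeper_a (rad, 0 over slide_b); leave it closed
- specimen: black mounted metal specimen, a disc of 30 mm diameter, 16 mm high, lying on the cabinet; bystander. Origin under its middle
- etchant_bottle: brown dropper bottle, 40 mm diameter, 104 mm high; bystander. Origin under its middle
- v_block: black V-block, 68x50x52 mm; bystander. Origin under its middle
Not all that is in view belongs to the job. What is shaped like the slide_a but orange or purple is not meant.

How it is judged:
On the way, in this order (a step that is already met when the one before it is completed fails the run):
1. slide_a's keeper is turned well aside (1.0 rad or more) while the slide still stands in its slot (value of joint keeper_a above 1 rad and distance between slide_a and stand_a below 0.03 m), for 0.2 s.
2. slide_a is lifted clear of its stand (height (world z) of slide_a above 0.06 m and contact force between the fingers and slide_a above 0.5 N), for 0.2 s.
At the end, for the whole second after the job is handed in: The fingers hold slide_a at rest, label face up within 0.65 rad of level, frosted end at height 0.18 m or more, grasp point over 18 mm from the label's middle; keeper_a beyond 1.0 rad; slide_b upright in its slot, keeper_b below 0.3 rad (contact force between the fingers and slide_a above 0.5 N and angle between slide_a's own x axis and vertical below 0.65 rad and height (world z) of each of slide_a_label, slide_a above 0.18 m and distance between the grasp point and slide_a_label above 0.018 m and linear speed of slide_a below 0.04 m/s and value of joint keeper_a above 1 rad and distance between slide_b and stand_b below 0.025 m and angle between slide_b's own z axis and vertical below 0.15 rad and value of joint keeper_b below 0.3 rad); the arm keeps its last pose, push and grip.
It fails at once if the other slide or its keeper is disturbed (distance of slide_b from where it was at the start of the episode above 0.015 m or value of joint keeper_b above 0.35 rad).
It fails at once if a bystander (black specimen, brown bottle, V-block) is moved by more than 20 mm (distance of any of specimen, etchant_bottle, v_block from where it was at the start of the episode above 0.02 m).
It also fails if it takes over 51 s, if anything falls off the work surface, if the arm or the gripper's body presses on something with over 40 N, if the wrist force passes 120 N, or if a joint passes its speed limit or range.

## Working session

There is one attempt and no reset: what is moved stays moved. The work goes in short steps, Python scripts to look and compute and a tool call to move; the robot and the scene stay as the last step left them, time stands still between calls to the robot, and variables do not carry over. Pictures are saved under pics/ and viewed, and the job is handed in when it is done.

Besides the shell and the picture viewer there is one more tool, called after "Call:" as name(argument=value, ...), one argument or row to a line, values as JSON. carry_out: Moves the arm, as the interface text tells. Its arguments: {"type":"object","properties":{"series":{"type":"array"},"jaw":{"type":"number"},"force":{"type":"number"}},"required":["series"]}

```bash
ls; mkdir -p pics; python3 - <<'E'
from cell import robot, imaging
import cv2,json
print(robot.read_state())
for n in ("scene","top","wrist"):
    f=imaging.grab_frame(n); cv2.imwrite(f"pics/{n}0.png",f["color"])
    print(n,{k:(v.tolist() if hasattr(v,'tolist') else v) for k,v in f.items() if k!="color"})
E
```

```text
pics
{'clock': 0.0, 'joint_pos': array([ 1.09190535e+00,  8.79358820e-02,  1.37220506e+00, -3.15589192e-05,
        1.68359278e+00, -1.03105413e-01]), 'qvel': array([-0.00067253,  0.00087303, -0.00060165, -0.00011256,  0.00119702,
        0.00036005]), 'effort': array([-7.58355745e-04, -3.40171766e+01, -3.02432334e+01,  7.17326417e-02,
        3.29788565e-02, -1.68277552e-04]), 'position': array([0.20162223, 0.51113825, 0.20433958]), 'tcp_rot': array([-0.5867115 , -3.08572406,  0.00323533]), 'ft_force': array([-0.15065591, -0.39649258, -0.24903375]), 'wrist_torque': array([-0.04884108,  0.01709626, -0.03073162]), 'finger_gap': 0.09370112274399726}
scene {'fx': 585.685119117008, 'fy': 585.685119117008, 'cx': 317.2738556221359, 'cy': 232.6501915958637, 'dist_coeffs': [-0.13578386429195818, 0.0, 0.0, 0.0, 0.0], 'R': [[-0.35796620380784816, -0.9336853993707084, 0.009579766873926514], [-0.7250678308156082, 0.2714904725661419, -0.6329056517540046], [0.5883339507862404, -0.23350481431391015, -0.7741696610204251]], 't': [0.03525429848909263, 0.5465581204925866, 0.5258833299690622]}
top {'fx'
[... 212 characters left out ...]
1669599825417], [-0.9677150140182734, 0.14913610544005423, -0.20318974801349027], [0.20020731833725333, -0.03490677404804913, -0.9791315268184168]], 't': [-0.11128718949273864, 0.6342308886511495, 0.8594964655732668]}
wrist {'fx': 352.4834679426713, 'fy': 352.4834679426713, 'cx': 314.38650874468044, 'cy': 236.4216254284234, 'dist_coeffs': [-0.05479558125981933, 0.0, 0.0, 0.0, 0.0], 'tool_from_camera': [[-0.0010264657411393871, -0.9630618921589624, -0.2692781800281646, 0.07932116270971111], [0.9999992827234241, -0.0011547457407261907, 0.00031798570956553313, -0.0004541076614691386], [-0.0006171877505917812, -0.2692776604797967, 0.9630623866841685, -0.17956221041395767], [0.0, 0.0, 0.0, 1.0]]}
```

View pics/scene0.png

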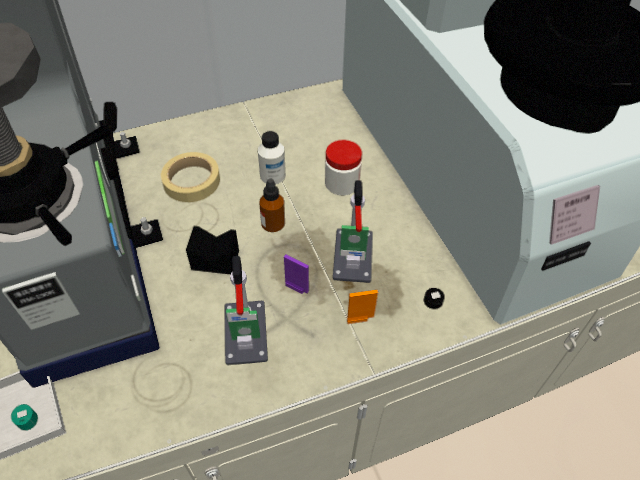

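View pics/top0.png

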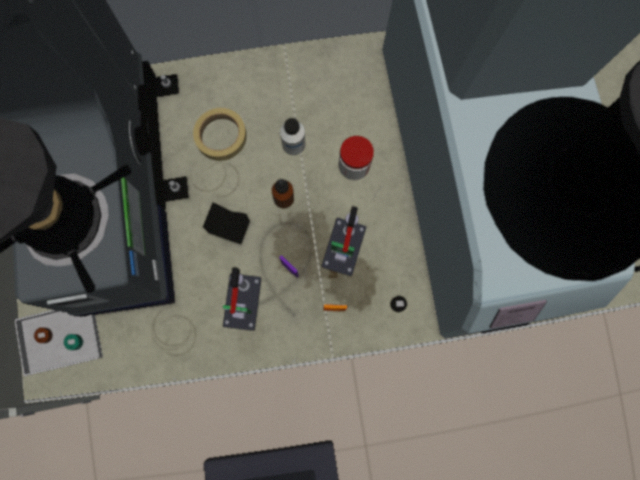

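View pics/wrist0.png

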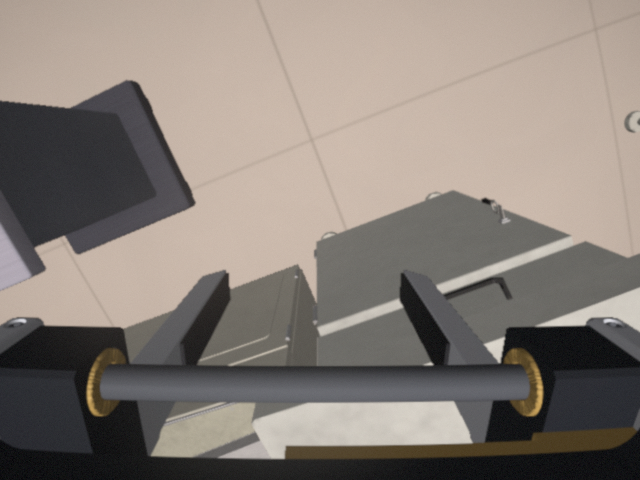

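```bash
python3 - <<'E'
import cv2,numpy as np
a=cv2.imread("pics/scene0.png")
L=cv2.resize(a[250:370,200:300],None,fx=4,fy=4,interpolation=cv2.INTER_CUBIC)
R=cv2.resize(a[170:290,310:410],None,fx=4,fy=4,interpolation=cv2.INTER_CUBIC)
cv2.imwrite("pics/crop0.png",np.hstack([L,R]))
a=cv2.imread("pics/top0.png")
L=cv2.resize(a[255:345,200:290],None,fx=4.4,fy=4.4,interpolation=cv2.INTER_CUBIC)
R=cv2.resize(a[195:285,300:390],None,fx=4.4,fy=4.4,interpolation=cv2.INTER_CUBIC)
cv2.imwrite("pics/crop1.png",np.hstack([L,R]))
E
```

```text
(no output)
```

View pics/crop0.png

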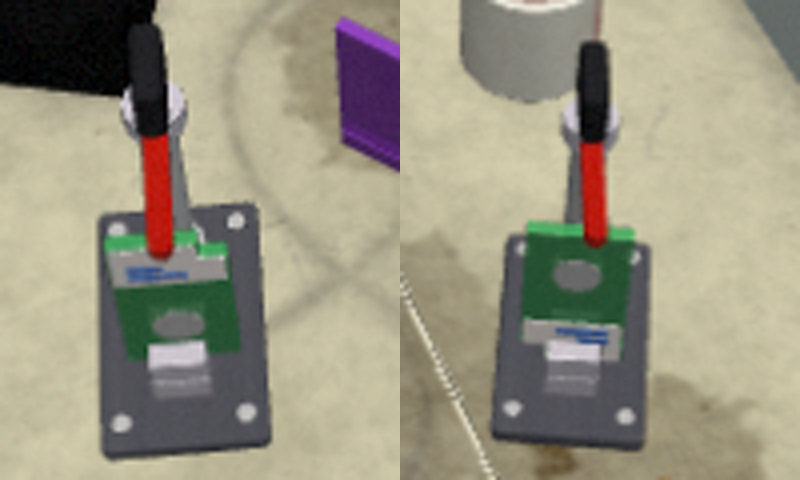

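View pics/crop1.png

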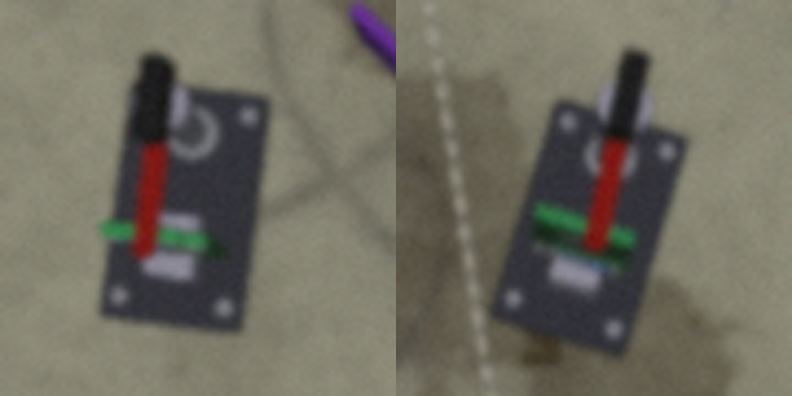

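```bash
cat > h.py <<'E'
import numpy as np,cv2,json
from cell import robot, imaging
from scipy.optimize import least_squares
def cam(n):
    f=imaging.grab_frame(n); 
    return f
def proj(f,X):
    X=np.atleast_2d(np.asarray(X,float))
    K=np.array([[f["fx"],0,f["cx"]],[0,f["fy"],f["cy"]],[0,0,1]])
    return cv2.projectPoints(X,cv2.Rodrigues(np.array(f["R"]))[0],np.array(f["t"]),K,np.array(f["dist_coeffs"]))[0].reshape(-1,2)
def stand(p,L):
    c,s=np.cos(p[2]),np.sin(p[2]); L=np.atleast_2d(L)
    return np.c_[p[0]+c*L[:,0]-s*L[:,1],p[1]+s*L[:,0]+c*L[:,1],L[:,2]]
E
python3 - <<'E'
from h import *
fs,ft=cam("scene"),cam("top")
C=np.array([[-68,-30,10],[32,-30,10],[32,30,10],[-68,30,10]])/1000
ps=np.array([[337,228.75],[333,278.75],[370.75,280],[372.5,230.75]])
pt=np.array([[337.7,217.7],[321.8,267.3],[351.4,275],[366.4,226.4]])
def go(a,b):
    def r(p):
        o=[]
        if a: o.append((proj(fs,stand(p,C))-ps).ravel())
        if b: o.append((proj(ft,stand(p,C))-pt).ravel())
        return np.concatenate(o)
    s=least_squares(r,[0.5,0,3.0]); print(s.x,np.abs(s.fun).max()); return s.x
go(1,0);go(0,1);p=go(1,1)
np.save("pa.npy",p)
out=[]
for f,o in((fs,(310,170)),(ft,(300,195))):
    im=f["color"].copy()
    sc=5;cr=cv2.resize(im[o[1]:o[1]+115,o[0]:o[0]+80],None,fx=sc,fy=sc,interpolation=cv2.INTER_CUBIC)
    def dr(L,col,cl=True):
        q=(proj(f,stand(p,np.array(L)/1000))-o+0.5)*sc-0.5
        cv2.polylines(cr,[np.int32(np.round(q))],cl,col,1)
    dr(C*1000,(0,255,255))
    dr([[3,-20,95],[3,20,95],[3,20,20],[3,-20,20]],(255,0,255))
    dr([[-3,-20,95],[-3,20,95]],(255,0,255))
    dr([[-48,0,0],[-48,0,130]],(255,255,0)); dr([[-48,0,103],[10,0,103]],(255,255,255))
    out.append(cr)
cv2.imwrite("pics/fit0.png",np.hstack(out))
E
```

```text
[ 0.58704329 -0.24727149  2.69767399] 0.7963561923167504
[ 0.58565189 -0.24639752  2.68670343] 1.550160749517147
[ 0.58630754 -0.24682615  2.69284917] 1.3200797386594445
```

View pics/fit0.png

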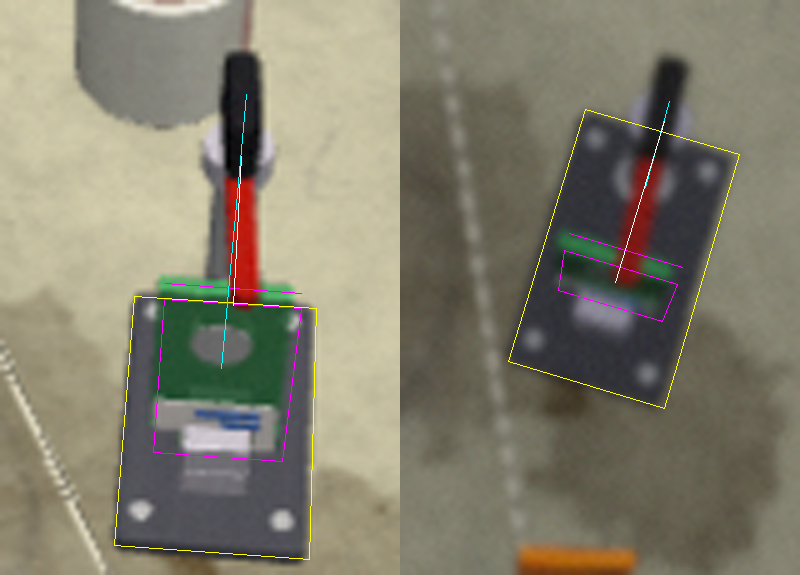

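```bash
cat >> h.py <<'E'
def ray(f,px,z):
    K=np.array([[f["fx"],0,f["cx"]],[0,f["fy"],f["cy"]],[0,0,1]])
    u=cv2.undistortPoints(np.array([[px]],float),K,np.array(f["dist_coeffs"])).ravel()
    R=np.array(f["R"]);t=np.array(f["t"]); o=-R.T@t; d=R.T@np.r_[u,1]
    return o+d*(z-o[2])/d[2]
E
python3 - <<'E'
from h import *
fs,ft=cam("scene"),cam("top")
np.set_printoptions(precision=3,suppress=True)
for n,p,z in(("wall",(400,140),0),("wall2",(420,220),0),("wall3",(440,325),0),("jar",(356,150),.09),("bottle",(283,187),.1),("orange",(334,308),.07),("spec",(399,303),.01),("knobA top",(350.3,217.5),.13),("knobB top",(235.5,277),.13),("left wall",(170,280),0),("left wall",(160,100),0),("armtipA",(345.2,250),.103)):
    print(n,ray(ft,p,z))
print("scene: jar lid",ray(fs,(344,152),.09),"knob A top",ray(fs,(358.5,190),.13), "armtip",ray(fs,(359,230),.103),"orange",ray(fs,(362,292),.07))
E
```

```text
wall [ 0.798 -0.399  0.   ]
wall2 [ 0.632 -0.406  0.   ]
wall3 [ 0.431 -0.406  0.   ]
jar [ 0.756 -0.297  0.09 ]
bottle [ 0.704 -0.159  0.1  ]
orange [ 0.488 -0.214  0.07 ]
spec [ 0.482 -0.336  0.01 ]
knobA top [ 0.626 -0.262  0.13 ]
knobB top [ 0.557 -0.063  0.13 ]
left wall [0.59  0.078 0.   ]
left wall [0.961 0.066 0.   ]
armtipA [ 0.578 -0.247  0.103]
scene: jar lid [ 0.748 -0.296  0.09 ] knob A top [ 0.627 -0.266  0.13 ] armtip [ 0.577 -0.247  0.103] orange [ 0.497 -0.219  0.07 ]
```

Call:
carry_out(
  series=[12,-40,2,0,0,-6,12,-40,2,0,0,-6,12,-40,2,0,0,-6,12,-40,2,0,0,-6,12,-40,2,0,0,-6,12,-40,2,0,0,-6,12,-40,2,0,0,-6,12,-40,2,0,0,-6,12,-40,2,0,0,-6,12,-40,2,0,0,-6,12,-40,2,0,0,-6,12,-40,2,0,0,-6],
  jaw=50,
  force=25,
)

```text
clock: 1.35
position: [0.3453, 0.0313, 0.23]
tcp_rot: [2.293, 2.145, 0.002]
ft_force: [1.2, 0.8, -0.7]
finger_gap: 0.0502
```

Call:
carry_out(
  series=[21,-24,0,0,0,-7,21,-24,0,0,0,-7,21,-24,0,0,0,-7,21,-24,0,0,0,-7,21,-24,0,0,0,-7,21,-24,0,0,0,-7,21,-24,0,0,0,-7,21,-24,0,0,0,-7,21,-24,0,0,0,-7,21,-24,0,0,0,-7,21,-24,0,0,0,-7,21,-24,0,0,0,-7],
)

```text
clock: 2.35
position: [0.5982, -0.256, 0.2292]
tcp_rot: [-3.141, -0.058, 0.0]
ft_force: [0.3, 0.5, 0.2]
finger_gap: 0.0498
```

Call:
carry_out(
  series=[0,0,0,0,0,-7,0,0,0,0,0,-7,0,0,0,0,0,-7,0,0,0,0,0,0],
)

```text
clock: 2.68
position: [0.5975, -0.2551, 0.2288]
tcp_rot: [-3.1, 0.509, 0.001]
ft_force: [-0.4, 1.1, 0.3]
finger_gap: 0.0503
```

```bash
python3 - <<'E'
from h import *
s=robot.read_state(); print(s["joint_pos"],s["position"],s["tcp_rot"])
f=imaging.grab_frame("wrist"); cv2.imwrite("pics/w1.png",f["color"])
np.savez("w1.npz",pos=s["position"],rot=s["tcp_rot"],T=f["tool_from_camera"],K=[f["fx"],f["fy"],f["cx"],f["cy"]],d=f["dist_coeffs"])
E
```

```text
[-4.90658680e-01  3.11580037e-01  1.06146331e+00 -1.37261029e-04
  1.76944541e+00  1.40587981e+00] [ 0.59747191 -0.25507293  0.22880256] [-3.09985004e+00  5.09431116e-01  1.40063192e-03]
```

View pics/w1.png

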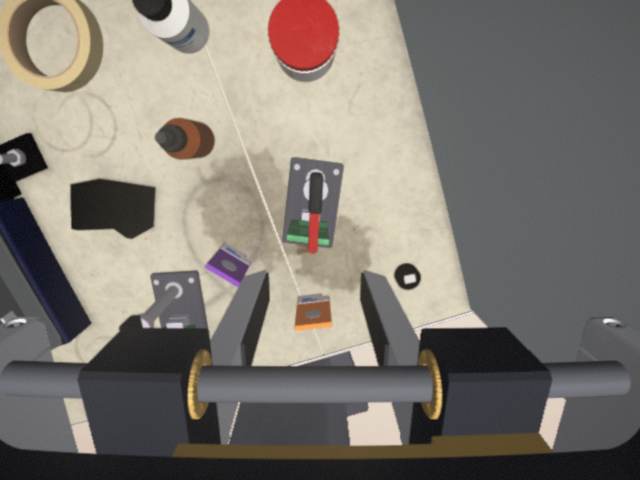

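```bash
python3 - <<'E'
import cv2
a=cv2.imread("pics/w1.png")
cv2.imwrite("pics/w1c.png",cv2.resize(a[150:260,270:360],None,fx=5.4,fy=5.4,interpolation=cv2.INTER_CUBIC))
E
```

```text
(no output)
```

View pics/w1c.png

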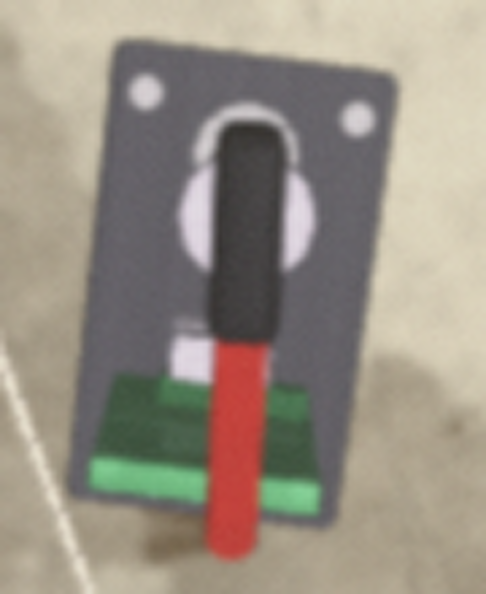

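```bash
cat >> h.py <<'E'
from scipy.spatial.transform import Rotation as Ro
def wcam(s,f):
    T=np.array(f["tool_from_camera"]); W=np.eye(4); W[:3,:3]=Ro.from_rotvec(s["tcp_rot"]).as_matrix(); W[:3,3]=s["position"]
    C=np.linalg.inv(W@T); g=dict(f); g["R"]=C[:3,:3]; g["t"]=C[:3,3]; return g
E
python3 - <<'E'
from h import *
np.set_printoptions(precision=4,suppress=True)
d=np.load("w1.npz"); K=d["K"]
f=wcam(dict(position=d["pos"],tcp_rot=d["rot"]),dict(fx=K[0],fy=K[1],cx=K[2],cy=K[3],dist_coeffs=d["d"],tool_from_camera=d["T"]))
u=lambda p:np.array(p)/5.4+[270,150]-0.4
P=u([[118,42],[72,495],[333,525],[398,75],[90,460],[320,482],[90,487],[320,513]])
C=np.array([[-68,-30,10],[32,-30,10],[32,30,10],[-68,30,10],[-3,-20,95],[-3,20,95],[3,-20,95],[3,20,95]])/1000
for sel in (slice(0,4),slice(4,8),slice(0,8)):
    s=least_squares(lambda p:(proj(f,stand(p,C[sel]))-P[sel]).ravel(),[.586,-.247,2.69]); print(s.x,np.degrees(s.x[2]),np.abs(s.fun).max())
p=s.x; np.save("pa.npy",p)
print("post",stand(p,[-.048,0,.118]))
# knob/arm
print("knob top",ray(f,u([250,130]),.13),ray(f,u([244,330]),.13),"arm",ray(f,u([240,345]),.103),ray(f,u([232,556]),.103))
E
```

```text
[ 0.5867 -0.2465  2.6938] 154.3405767071275 1.2580901146276915
[ 0.5869 -0.245   2.7089] 155.20869588355652 0.6365439359753395
[ 0.5869 -0.2456  2.6915] 154.21042877241197 1.9301157469075179
post [[ 0.6301 -0.2665  0.118 ]]
knob top [ 0.6449 -0.2726  0.13  ] [ 0.6172 -0.2623  0.13  ] arm [ 0.6099 -0.2591  0.103 ] [ 0.5759 -0.2462  0.103 ]
```

Call:
carry_out(
  series=[17,-6,0,0,0,-2,16,-6,0,0,0,0,0,0,-24,0,0,0,0,0,-24,0,0,0,0,0,-24,0,0,0,0,0,-24,0,0,0,0,0,0,0,0,0,0,0,0,0,0,0],
)

```text
clock: 3.4
position: [0.6294, -0.266, 0.1317]
tcp_rot: [-3.091, 0.556, 0.006]
ft_force: [0.7, 0.6, -0.1]
finger_gap: 0.0502
```

```bash
python3 - <<'E'
from h import *
s=robot.read_state(); print(s["joint_pos"],s["position"],s["tcp_rot"],s["ft_force"])
f=imaging.grab_frame("wrist"); cv2.imwrite("pics/w2.png",f["color"])
E
```

```text
[-4.82835593e-01  4.10423909e-01  1.12304148e+00 -7.28457517e-05
  1.61220110e+00  1.44413451e+00] [ 0.62935614 -0.26604453  0.13170308] [-3.09076507  0.55632299  0.00613636] [ 0.65553631  0.5886654  -0.1031115 ]
```

View pics/w2.png

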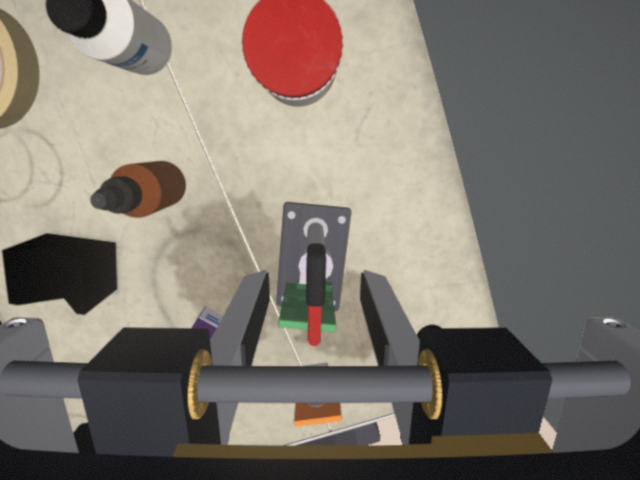

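Call:
carry_out(
  series=[1,0,-12,0,0,0,0,0,-11,0,0,0,0,0,0,0,0,0],
)

```text
clock: 3.7
position: [0.6306, -0.2663, 0.1084]
tcp_rot: [-3.091, 0.559, 0.004]
ft_force: [0.6, 0.5, -0.6]
finger_gap: 0.0501
```

Call:
carry_out(
  series=[0,0,0,0,0,0,0,0,0,0,0,0,0,0,0,0,0,0,0,0,0,0,0,0,0,0,0,0,0,0,0,0,0,0,0,0],
  jaw=5,
  force=20,
)

```text
clock: 4.2
position: [0.6315, -0.2668, 0.1109]
tcp_rot: [3.091, -0.56, 0.001]
ft_force: [-0.3, 0.6, 0.5]
finger_gap: 0.0135
```

Call:
carry_out(
  series=[0,0,0,0,0,0,0,0,0,0,0,0,0,0,0,0,0,0],
)

```text
clock: 4.45
position: [0.6314, -0.2674, 0.1108]
tcp_rot: [3.09, -0.56, 0.001]
ft_force: [-0.7, -2.3, 1.6]
finger_gap: 0.0109
```

Call:
carry_out(
  series=[0,0,0,0,0,6.5,0,0,0,0,0,6.5,0,0,0,0,0,6.5,0,0,0,0,0,6.5,0,0,0,0,0,6.5,0,0,0,0,0,6.5,0,0,0,0,0,6.5,0,0,0,0,0,6.5,0,0,0,0,0,6.5,0,0,0,0,0,6.5,0,0,0,0,0,6.5,0,0,0,0,0,6.5],
)

```text
clock: 5.45
position: [0.631, -0.2663, 0.1108]
tcp_rot: [-2.75, -1.518, 0.0]
ft_force: [-2.2, 0.7, 1.3]
finger_gap: 0.011
```

Call:
carry_out(
  series=[0,0,0,0,0,0,0,0,0,0,0,0,0,0,0,0,0,0,0,0,0,0,0,0],
)

```text
clock: 5.78
position: [0.631, -0.2663, 0.1108]
tcp_rot: [-2.755, -1.508, 0.0]
ft_force: [-3.0, 2.0, 3.3]
finger_gap: 0.0111
```

```bash
python3 - <<'E'
from h import *
s=robot.read_state(); print(s["joint_pos"],s["position"],s["tcp_rot"],s["ft_force"],s["wrist_torque"])
f=imaging.grab_frame("scene"); cv2.imwrite("pics/s3.png",cv2.resize(f["color"][120:330,230:450],None,fx=3.6,fy=2.85))
E
```

```text
[-4.82200336e-01  4.20220495e-01  1.15143362e+00  2.37205825e-04
  1.57077396e+00  8.69551873e-02] [ 0.63104925 -0.26631979  0.110773  ] [-2.75504518e+00 -1.50802398e+00  4.17495885e-04] [-3.04443399  2.00273644  3.26705611] [ 0.29405338  0.7282464  -0.0030438 ]
```

View pics/s3.png

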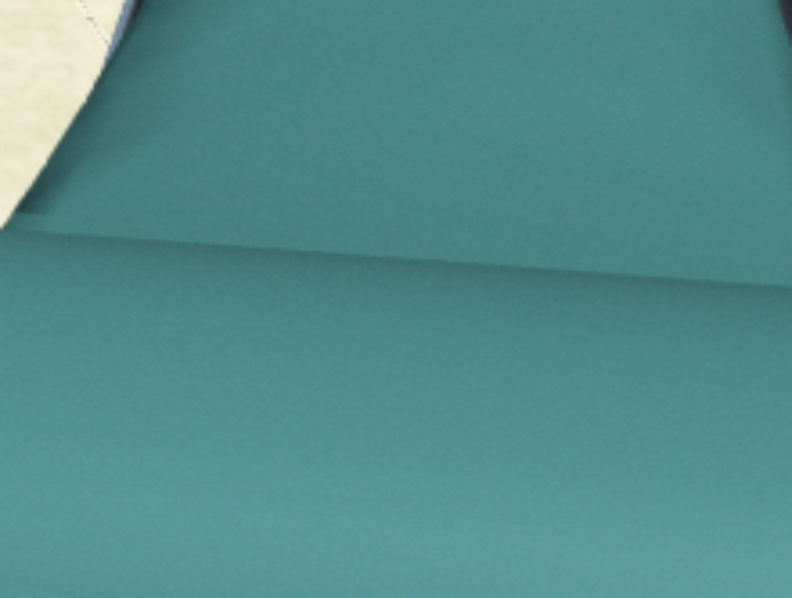

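Call:
carry_out(
  series=[0,0,0,0,0,0,0,0,0,0,0,0,0,0,0,0,0,0,0,0,10,0,0,0,0,0,20,0,0,0,0,0,30,0,0,0,0,0,30,0,0,0,0,0,20,0,0,0,0,0,0,0,0,0],
  jaw=62,
)

```text
clock: 6.58
position: [0.6338, -0.2679, 0.2282]
tcp_rot: [2.745, 1.505, 0.011]
ft_force: [-0.7, -0.7, 1.4]
finger_gap: 0.0617
```

```bash
python3 - <<'E'
from h import *
s=robot.read_state(); print(s["joint_pos"],s["position"],s["tcp_rot"],s["ft_force"],s["finger_gap"])
f=imaging.grab_frame("wrist"); cv2.imwrite("pics/w3.png",f["color"])
E
```

```text
[-4.82348061e-01  3.91876061e-01  9.58109174e-01  1.06458514e-04
  1.77873658e+00  8.55543338e-02] [ 0.63375339 -0.26790216  0.22816896] [2.74544329 1.50504518 0.01129546] [-0.74845356 -0.66807641  1.39964405] 0.06170097916652318
```

View pics/w3.png

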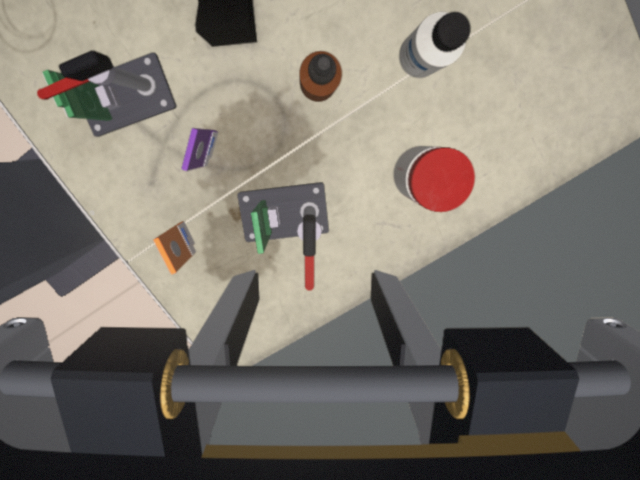

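```bash
python3 - <<'E'
import numpy as np
from scipy.optimize import least_squares
D=np.array([[.08794,1.37221,np.hypot(.20162,.51114),.20434],[.31158,1.06146,np.hypot(.59747,.25507),.2288],[.41042,1.12304,np.hypot(.62936,.26604),.1317],[.39188,.95811,np.hypot(.63375,.2679),.22817],[.42022,1.15143,np.hypot(.63105,.26632),.11077]])
def r(p):
    a1,L2,L3,a3,H=p; a=D[:,0]; b=a+D[:,1]
    return np.r_[a1+L2*np.sin(a)+L3*np.sin(b)+a3*np.sin(b-np.pi/2)-D[:,2], H+L2*np.cos(a)+L3*np.cos(b)+a3*np.cos(b-np.pi/2)-D[:,3]]
s=least_squares(r,[0,.4,.4,0,0]); print(s.x,np.abs(s.fun).max())
s=least_squares(lambda p:r([p[0],p[1],p[2],0,p[3]]),[0,.4,.4,0]); print(s.x,np.abs(s.fun).max())
E
```

```text
[ 0.00182036  0.45385941  0.49728584 -0.11810373 -0.18508918] 0.002115123232095728
[ 0.01833     0.43866643  0.49888719 -0.28789038] 0.015404425588702697
```

```bash
python3 - <<'E'
import numpy as np
from scipy.optimize import least_squares
a1,L2,L3,a3,H=0.0018,.45386,.49729,-.1181,-.18509
def ik(r,z,lean,d):
    # lean: angle from straight down, outward
    h=H+d; rw=r-d*np.sin(lean); zw=z+d*np.cos(lean)
    f=lambda q:[a1+L2*np.sin(q[0])+L3*np.sin(q[0]+q[1])+a3*np.sin(q[0]+q[1]-np.pi/2)-rw, h+L2*np.cos(q[0])+L3*np.cos(q[0]+q[1])+a3*np.cos(q[0]+q[1]-np.pi/2)-zw]
    s=least_squares(f,[.2,1.4],bounds=([-.76,.27],[2.03,2.55]))
    return s.x, np.pi-lean-s.x.sum(), np.abs(s.fun).max()
for d in(.25,.33,.4):
  for lean in(0,30,45,60,75):
    L=np.radians(lean); r=.636+.019*np.sin(L); z=.072-.019*np.cos(L)
    print(d,lean,*ik(r,z,L,d), '| present lean-62 at r.5 z.25', *ik(.5,.27,L-np.radians(65),d)[1:])
E
```

```text
0.25 0 [0.35693362 1.35559983] 1.4290592031875557 2.164046719599355e-12 | present lean-62 at r.5 z.25 2.769898776940991 1.7041923427996153e-13
0.25 30 [0.15097251 1.67889417] 0.7881271924195563 2.4970447931593753e-10 | present lean-62 at r.5 z.25 2.3665929495374263 2.6013893816845268e-08
0.25 45 [0.09731172 1.82306636] 0.43581641416359385 2.7200464103316335e-14 | present lean-62 at r.5 z.25 2.137386888002795 7.278057045922992e-10
0.25 60 [0.09526049 1.94221189] 0.05692271801466253 7.660427847611118e-11 | present lean-62 at r.5 z.25 1.8919451875985165 5.071942865697565e-12
0.25 75 [0.15670656 2.02332467] -0.34743551912926285 8.315943711423301e-09 | present lean-62 at r.5 z.25 1.6312730152262405 7.627232179174825e-13
0.33 0 [0.35693362 1.35559983] 1.4290592031875504 2.1536106231678787e-12 | present lean-62 at r.5 z.25 2.7768763833500056 1.592265064243037e-08
0.33 30 [0.08006532 1.78211464] 0.7558139163994271 1.2392011916606549e-08 | present lean-62 at r.5 z.25 2.370650398843552 3.546718474467525e-12
0.33 45 [0.01213625 1.96936923] 0.37468901177143543 9.598100092489403e-11 | present lea
[... 372 characters left out ...]
59983] 1.4290592031875087 2.1505019986989282e-12 | present lean-62 at r.5 z.25 2.8191086102786054 9.587886040662852e-13
0.4 30 [0.01698159 1.86971174] 0.7313005431342265 9.536815781530095e-14 | present lean-62 at r.5 z.25 2.3835158593539685 1.0113526682786755e-09
0.4 45 [-0.06279352  2.09326703] 0.3257209776820873 2.5468658404470546e-08 | present lean-62 at r.5 z.25 2.141978218346837 4.6629367034256575e-14
0.4 60 [-0.01311306  2.26939321] -0.1618850505765197 1.1871985727829326e-08 | present lean-62 at r.5 z.25 1.8916971571696959 2.8773650129210182e-12
0.4 75 [0.23666515 2.35384567] -0.757915105163774 1.708045371806577e-10 | present lean-62 at r.5 z.25 1.6346957790251597 5.152178683687225e-11
```

Call:
carry_out(
  series=[-7,3.3,0,0,0,-6.9,-7,3.3,0,0,0,-6.9,-7,3.3,0,0,0,-6.9,-7,3.3,0,0,0,-6.9,-7,3.3,0,0,0,-6.9,-7,3.3,0,0,0,-6.9,-7,3.3,0,0,0,-6.9,-7,3.3,0,0,0,-6.9,-7,3.3,0,0,0,-6.9,-7,3.3,0,0,0,-6.9,-7,3.3,0,0,0,-6.9,-7,3.3,0,0,0,-6.9],
)

```text
clock: 7.63
position: [0.5462, -0.2265, 0.2175]
tcp_rot: [-3.062, 0.698, 0.007]
ft_force: [-0.5, -0.6, -0.1]
finger_gap: 0.0619
```

Call:
carry_out(
  series=[0,0,-8,-3,-6.3,0,0,0,-8,-3,-6.3,0,0,0,-8,-3,-6.3,0,0,0,-8,-3,-6.3,0,0,0,-8,-3,-6.3,0,0,0,-8,-3,-6.3,0,0,0,0,0,0,0,0,0,0,0,0,0],
)

```text
clock: 8.3
position: [0.5423, -0.2242, 0.1627]
tcp_rot: [2.739, -0.616, 1.022]
ft_force: [0.5, -0.6, 1.8]
finger_gap: 0.0623
```

```bash
python3 - <<'E'
from h import *
np.set_printoptions(precision=4,suppress=True)
s=robot.read_state(); print(s["joint_pos"],s["position"],s["tcp_rot"],s["ft_force"],s["finger_gap"])
R=Ro.from_rotvec(s["tcp_rot"]).as_matrix(); print(R)
f=imaging.grab_frame("wrist"); im=f["color"].copy()
g=wcam(s,f); p=np.array([.5868,-.2455,np.radians(154.5)])
for L in ([[3,-20,95],[3,20,95],[3,20,20],[3,-20,20]],[[-3,-20,95],[-3,20,95],[3,20,95],[3,-20,95]],[[-68,-30,10],[32,-30,10],[32,30,10],[-68,30,10]]):
    cv2.polylines(im,[np.int32(np.round(proj(g,stand(p,np.array(L)/1000))))],True,(255,0,255),1)
cv2.imwrite("pics/w4.png",im); cv2.imwrite("pics/w4raw.png",f["color"])
np.savez("w4.npz",pos=s["position"],rot=s["tcp_rot"])
E
```

```text
[-0.5182 -0.3006  1.9789  0.0719  0.7519  1.4611] [ 0.5423 -0.2242  0.1627] [ 2.739  -0.6164  1.0216] [ 0.4674 -0.5659  1.8065] 0.062314178498337716
[[ 0.6829 -0.4285  0.5916]
 [-0.3236 -0.9035 -0.2809]
 [ 0.6549  0.0003 -0.7557]]
```

View pics/w4.png

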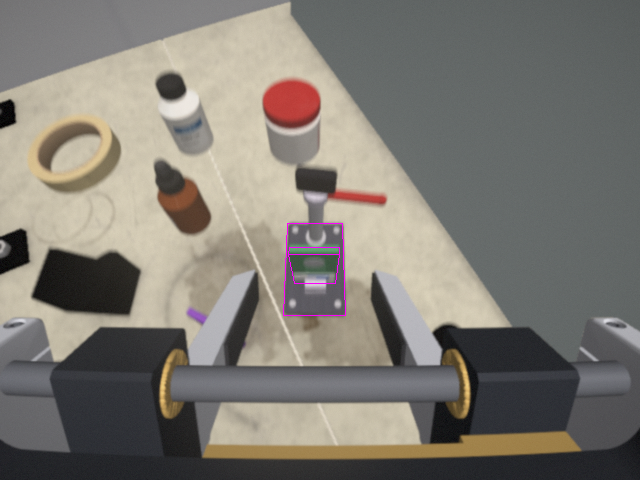

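Call:
carry_out(
  series=[4,-2,-22,0,0,0,4,-2,-22,0,0,0,8,-4,-10,0,0,0,8,-4,-10,0,0,0,0,0,0,0,0,0,0,0,0,0,0,0],
)

```text
clock: 8.85
position: [0.5757, -0.2416, 0.1137]
tcp_rot: [2.723, -0.612, 1.05]
ft_force: [-0.3, 0.0, 0.8]
finger_gap: 0.0615
```

```bash
python3 - <<'E'
from h import *
np.set_printoptions(precision=4,suppress=True)
s=robot.read_state(); print(s["joint_pos"],s["position"],s["ft_force"],s["finger_gap"])
R=Ro.from_rotvec(s["tcp_rot"]).as_matrix(); print(R)
print("to go mm",1000*(np.array([.5868,-.2455,.072])+.019*R[:,2]-s["position"]))
f=imaging.grab_frame("wrist"); im=f["color"].copy()
g=wcam(s,f); p=np.array([.5868,-.2455,np.radians(154.5)])
for L in ([[3,-20,95],[3,20,95],[3,20,20],[3,-20,20]],[[-3,-20,95],[-3,20,95],[3,20,95],[3,-20,95]],[[-68,-30,10],[32,-30,10],[32,30,10],[-68,30,10]]):
    cv2.polylines(im,[np.int32(np.round(proj(g,stand(p,np.array(L)/1000))))],True,(255,0,255),1)
cv2.imwrite("pics/w5.png",im)
E
```

```text
[-0.5144 -0.1654  1.9878  0.0844  0.5853  1.446 ] [ 0.5757 -0.2416  0.1137] [-0.2563  0.0264  0.8228] 0.061501881754661106
[[ 0.6699 -0.4285  0.6064]
 [-0.3162 -0.9035 -0.2892]
 [ 0.6718  0.002  -0.7407]]
to go mm [ 22.6279  -9.4201 -55.8161]
```

View pics/w5.png

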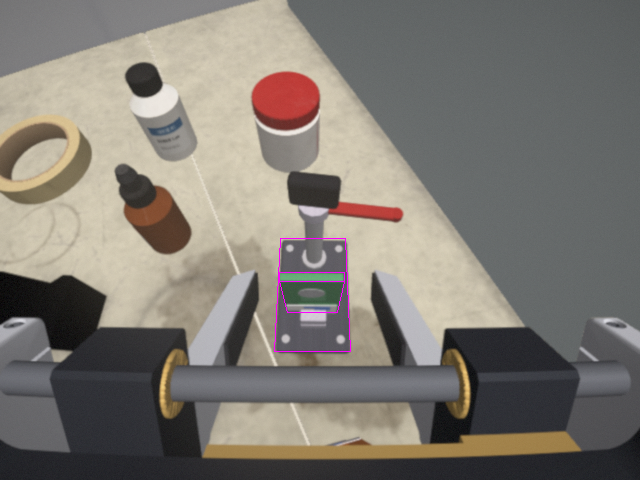

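Call:
carry_out(
  series=[5.7,-2.4,-14,0,0,0,5.7,-2.4,-14,0,0,0,5.7,-2.4,-14,0,0,0,5.5,-2.2,-13.8,0,0,0,0,0,0,0,0,0,0,0,0,0,0,0],
)

```text
clock: 9.4
position: [0.5952, -0.2491, 0.0543]
tcp_rot: [2.726, -0.612, 1.045]
ft_force: [0.6, -0.7, -0.1]
finger_gap: 0.0619
```

```bash
python3 - <<'E'
from h import *
np.set_printoptions(precision=4,suppress=True)
s=robot.read_state(); print(s["joint_pos"],s["position"],s["ft_force"],s["finger_gap"])
R=Ro.from_rotvec(s["tcp_rot"]).as_matrix()
print("to go mm",1000*(np.array([.5868,-.2455,.072])+.019*R[:,2]-s["position"]))
f=imaging.grab_frame("wrist"); cv2.imwrite("pics/w6.png",f["color"][120:,100:540])
E
```

```text
[-0.5071 -0.0324  2.0006  0.0975  0.4439  1.4337] [ 0.5952 -0.2491  0.0543] [ 0.5991 -0.6538 -0.0705] 0.06190539535329281
to go mm [ 3.0801 -1.8131  3.5599]
```

View pics/w6.png

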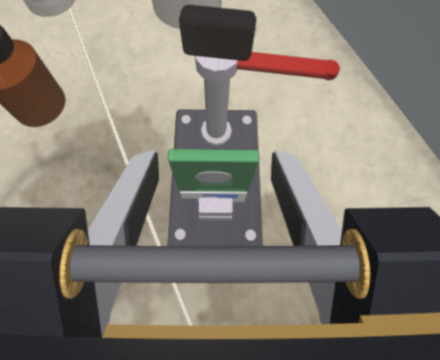

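Call:
carry_out(
  series=[3,-2,4,0,0,0,0,0,0,0,0,0],
)

```text
clock: 9.62
position: [0.5988, -0.2516, 0.0604]
tcp_rot: [2.723, -0.612, 1.05]
ft_force: [-0.4, 0.5, 0.5]
finger_gap: 0.0619
```

Call:
carry_out(
  series=[0,0,0,0,0,0,0,0,0,0,0,0,0,0,0,0,0,0,0,0,0,0,0,0,0,0,0,0,0,0,0,0,0,0,0,0],
  jaw=30,
  force=20,
)

```text
clock: 10.12
position: [0.597, -0.2506, 0.0568]
tcp_rot: [2.727, -0.613, 1.043]
ft_force: [-0.6, -0.5, 1.3]
finger_gap: 0.04
```

```bash
python3 - <<'E'
from h import *
np.set_printoptions(precision=4,suppress=True)
s=robot.read_state(); print(s["joint_pos"],s["position"],s["ft_force"],s["finger_gap"])
R=Ro.from_rotvec(s["tcp_rot"]).as_matrix()
print("grasp pt",s["position"]-.019*R[:,2])
f=imaging.grab_frame("wrist"); cv2.imwrite("pics/w7.png",cv2.resize(f["color"][200:420,180:450],None,fx=2.5,fy=2.5))
E
```

```text
[-0.5079 -0.0308  1.9925  0.0968  0.4516  1.434 ] [ 0.597  -0.2506  0.0568] [-0.6156 -0.4813  1.2549] 0.04001360421683338
grasp pt [ 0.5856 -0.2451  0.0709]
```

View pics/w7.png

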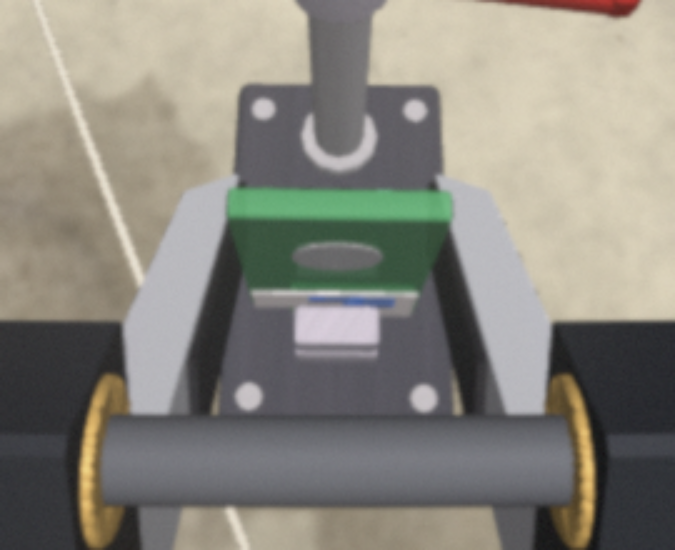

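Call:
carry_out(
  series=[0,0,0,0,0,0,0,0,0,0,0,0,0,0,6,0,0,0,0,0,8,0,0,0,0,0,12,0,0,0,0,0,18,0,0,0,0,0,25,0,0,0,0,0,25,0,0,0,0,0,25,0,0,0,0,0,25,0,0,0,0,0,15,0,0,0,0,0,0,0,0,0],
  force=30,
)

```text
clock: 11.17
position: [0.5989, -0.2515, 0.2233]
tcp_rot: [2.719, -0.611, 1.056]
ft_force: [1.2, -0.6, 0.4]
finger_gap: 0.0395
```

```bash
python3 - <<'E'
from h import *
np.set_printoptions(precision=4,suppress=True)
s=robot.read_state(); print(s["joint_pos"],s["position"],s["ft_force"],s["finger_gap"])
f=imaging.grab_frame("wrist"); cv2.imwrite("pics/w8.png",f["color"])
E
```

```text
[-0.5077 -0.1979  1.7892  0.0583  0.8108  1.4812] [ 0.5989 -0.2515  0.2233] [ 1.1979 -0.5646  0.3993] 0.039475827939196795
```

View pics/w8.png

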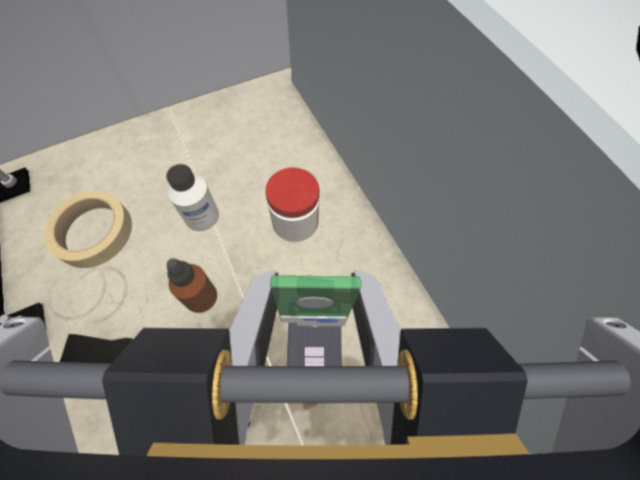

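Call:
carry_out(
  series=[-13,6,8,2,4.2,0,-13,6,8,3,6.3,0,-13,6,8,3,6.3,0,-13,6,8,3,6.3,0,-13,6,8,3,6.3,0,-13,6,8,3,6.3,0,-13,6,8,3,6.3,0,-13,6,8,3,6.3,0,-13,6,8,3,6.3,0,-13,6,8,3,6.3,0,0,0,0,3,6.3,0,0,0,0,0,0,0],
)

```text
clock: 12.22
position: [0.4687, -0.1917, 0.2859]
tcp_rot: [-2.82, 0.634, 0.851]
ft_force: [0.4, -0.3, -3.8]
finger_gap: 0.04
```

```bash
python3 - <<'E'
from h import *
np.set_printoptions(precision=4,suppress=True)
s=robot.read_state(); print(s["joint_pos"],s["position"],s["ft_force"],s["finger_gap"])
R=Ro.from_rotvec(s["tcp_rot"]).as_matrix(); print(R)
f=imaging.grab_frame("wrist"); cv2.imwrite("pics/w9.png",f["color"])
f=imaging.grab_frame("scene"); cv2.imwrite("pics/s9.png",f["color"])
f=imaging.grab_frame("top"); cv2.imwrite("pics/t9.png",f["color"])
E
```

```text
[-0.4849  0.4333  0.9039 -0.032   2.3906  1.5112] [ 0.4687 -0.1917  0.2859] [ 0.4186 -0.2643 -3.8097] 0.03996606093002051
[[ 0.7529 -0.4284 -0.4997]
 [-0.3558 -0.9036  0.2386]
 [-0.5537 -0.0018 -0.8327]]
```

View pics/w9.png

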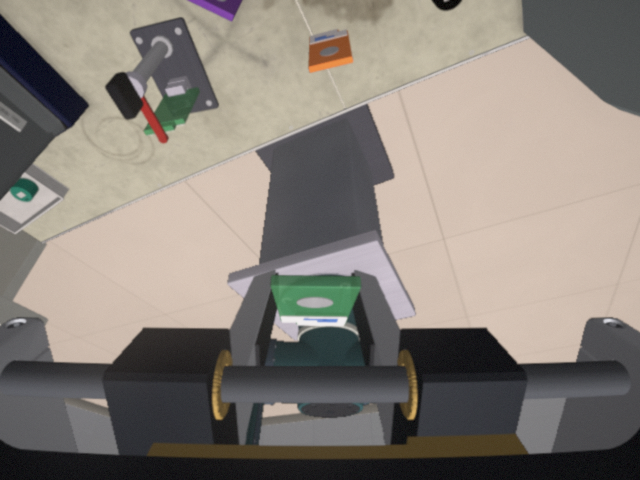

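View pics/s9.png

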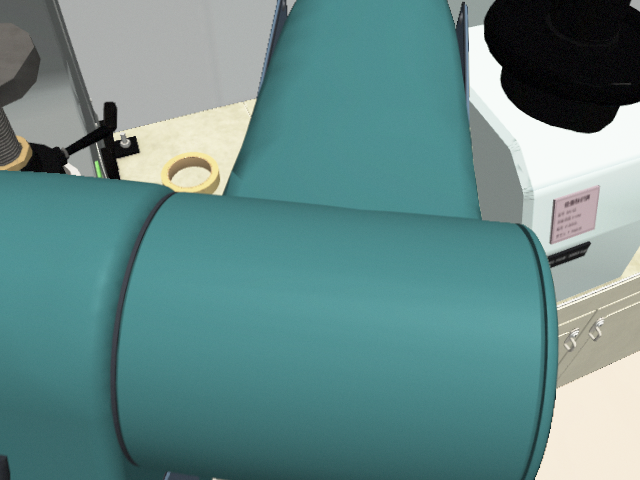

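View pics/t9.png

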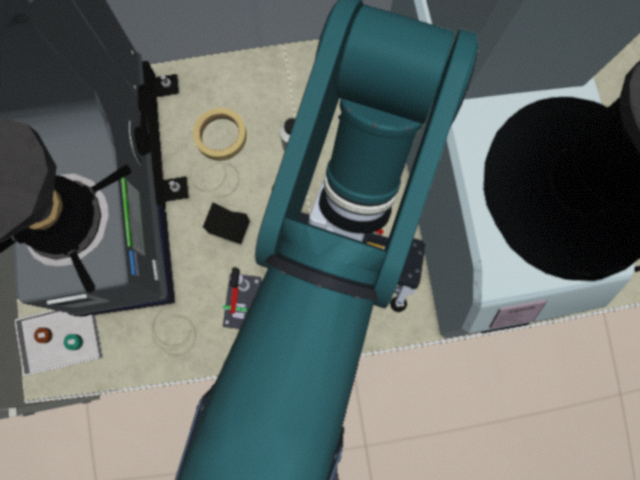

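Call:
carry_out(
  series=[0,0,0,0,0,0,0,0,0,0,0,0,0,0,0,0,0,0,0,0,0,0,0,0,0,0,0,0,0,0,0,0,0,0,0,0],
)

```text
clock: 12.87
position: [0.4667, -0.1904, 0.2963]
tcp_rot: [-2.832, 0.636, 0.824]
ft_force: [-0.4, 0.4, -2.2]
finger_gap: 0.0398
```

```bash
python3 - <<'E'
from h import *
np.set_printoptions(precision=4,suppress=True)
s=robot.read_state(); print(s["position"],np.abs(s["qvel"]).max(),s["ft_force"],s["finger_gap"])
R=Ro.from_rotvec(s["tcp_rot"]).as_matrix(); G=s["position"]-.019*R[:,2]
# slide axes in tool frame from the grasp moment
R0=Ro.from_rotvec([2.727,-.613,1.043]).as_matrix(); p=np.array([.5868,-.2455,np.radians(154.5)])
S0=Ro.from_euler('z',p[2]).as_matrix(); t0=np.array([.597,-.2506,.0568])
o=R@(R0.T@(np.array([p[0],p[1],.02])-t0))+s["position"]; S=R@R0.T@S0
print("slide origin",o,"tilt deg",np.degrees(np.arccos(S[2,0])),"label",o+S@[.003,0,.012],"grasp-label mm",1000*np.linalg.norm(G-o-S@[.003,0,.012]))
f=imaging.grab_frame("wrist"); g=wcam(s,f); im=f["color"].copy()
q=lambda L:np.int32(np.round(proj(g,o+(np.array(L)/1000)@S.T)))
cv2.polylines(im,[q([[3,-20,0],[3,20,0],[3,20,75],[3,-20,75]])],True,(255,0,255),1)
cv2.polylines(im,[q([[3,-20,23],[3,20,23]])],True,(0,255,255),1)
cv2.imwrite("pics/w10.png",cv2.resize(im[240:380,220:420],None,fx=3.5,fy=3.5,interpolation=cv2.INTER_CUBIC))
a=cv2.imread("pics/w8.png")
s8=dict(position=[.5989,-.2515,.2233],tcp_rot=[2.719,-.611,1.056]);g=wcam(s8,f)
k=1.43; print("keeper arm in w8",proj(g,stand(p,[[-.048+x*np.cos(k),x*np.sin(k),.1] for x in(0,.016,.03,.045,.058)])))
E
```

```text
[ 0.4667 -0.1904  0.2963] 0.012901129785233766 [-0.4184  0.4124 -2.1953] 0.039771912919237984
slide origin [ 0.4321 -0.1736  0.2974] tilt deg 15.651011342580581 label [ 0.4418 -0.1782  0.3035] grasp-label mm 38.98539256883357
keeper arm in w8 [[313.7818 293.2079]
 [331.3231 295.6406]
 [346.7493 297.7668]
 [363.3466 300.0408]
 [377.7795 302.0065]]
```

View pics/w10.png

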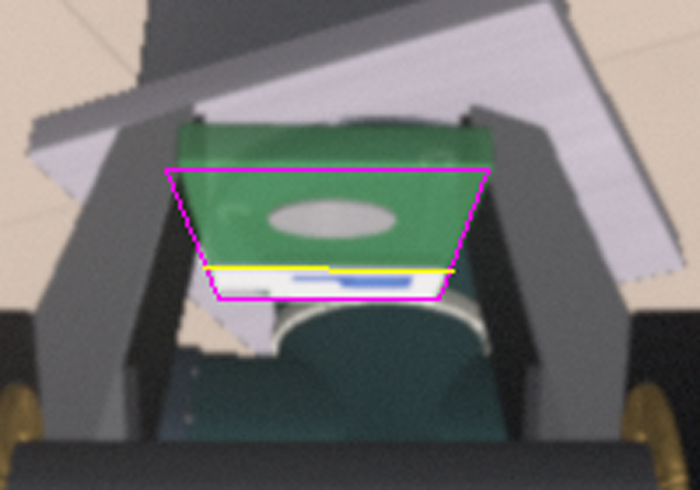

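Call:
carry_out(
  series=[0,0,0,0,0,0,0,0,0,0,0,0,0,0,0,0,0,0,0,0,0,0,0,0,0,0,0,0,0,0,0,0,0,0,0,0,0,0,0,0,0,0,0,0,0,0,0,0],
)

```text
clock: 13.58
position: [0.467, -0.1905, 0.2956]
tcp_rot: [-2.831, 0.636, 0.827]
ft_force: [0.0, 0.7, -1.3]
finger_gap: 0.0392
```

```bash
python3 - <<'E'
from h import *
s=robot.read_state(); print(s["clock"],s["position"],abs(s["qvel"]).max(),s["finger_gap"],s["ft_force"])
if abs(s["qvel"]).max()<0.02 and s["finger_gap"]>.038: print(robot.finish_job())
E
```

```text
13.5833 [ 0.46700769 -0.1905429   0.29557463] 0.0010613813268498258 0.039162357621955406 [ 0.00300017  0.6691223  -1.27933886]
the job is handed in; nothing more can be done
None
```

I handed the job in at 13.6 s with slide_a held label face up; `finish_job` reports no verdict.

**What I did:** slide_a was in the right-hand stand, with its frosted end and notch at the bottom. I gripped its knob and turned it 78° counterclockwise, to about 1.4 rad. I then gripped the slide by its side edges on the clear part, lifted it straight up, and tilted it so the label faces up.

**Last checks:**
- **Grip:** the finger opening is 39–40 mm, which matches the slide's width.
- **Slip:** the held slide lines up with the expected outline in the wrist image, so it did not slip.
- **Tilt:** about 16° from level.
- **Height:** frosted end and label are both about 0.30 m up.
- **Grasp point:** about 39 mm from the middle of the label.
- **Motion:** the arm was practically at rest at hand-in.
- **Slide_b:** its keeper still looked closed and its slide upright in the last wrist and top pictures.

**Not confirmed:**
- **Keeper_a after the lift:** the arm and slide hid it. The last picture, taken just after the grasp, showed it well aside. Nothing passed near it on the lift.
- **Bystanders at the end:** I did not measure them. The V-block and both slides' surroundings looked undisturbed where they were visible, and no contact forces showed up.

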